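# Dial open the reagent lock box

### The job

Open the locked reagent box: from its present number turn the combination dial right (clockwise) to 33, then left to 2, then right to 38, stopping at each number and not overshooting it. Then raise the lid until it stands open by itself at 45 degrees or more, and leave the two bottles, the jar and the dish beside the box standing where they are.

Things in the scene. Friction and masses are not known exactly. Their poses are not given: they have to be found in the camera images.
- lockbox: Grey painted steel reagent box, fixed to the worktop: 200 deep (x), 280 wide (y), closed top face 140 above the worktop. Origin: centre of its underside. +x points to the hinged rear, away from the robot; -x to the front; +y to the left; z up.
- dial (a joint): Dial angle in rad, growing as it turns right (clockwise seen from above), 0 with number 0 at the index mark. Number 33 is +1.10 (zero bar 63 deg clockwise of the index mark), 2 is -0.314 (18 deg anticlockwise of it), 38 is +0.314 (18 deg clockwise). Starts from -0.35 to 0.43; turns endlessly both ways, 0.03 to 0.05 N m, stays where left.
- dial_knob (a point): On the dial's axis near mid-height of its knurled grey steel knob (38 diameter, 30 tall), 17 above the top of the black dial disc (74 diameter) it stands on and 23 above the lid's top face, on which the dial lies flat. At x = -45, y = +65 from the box's origin, 163 above the worktop. Turns with the dial: its +x points along the zero bar, z up.
- zero_bar (a point): Outer end of the dial's number 0: the one broad white bar, from knob to disc edge, also on the knob's top; 36 from the axis. 40 white graduations, 9 deg (0.157 rad) apart, longer at each 5 and 10, no numerals; numbers grow clockwise round the disc, so turning right lowers the number at the index mark, turning left raises it.
- index_mark (a point): Fixed black index mark on the lid at the dial's far edge (the box's +x side), 46 from its axis. Lock: discs with play. A number counts where the dial reverses (the last: where it stops), within 0.2 rad. Missed or overshot by 0.4, the lid stays locked; then turn left to about -1.2 and dial all three anew. Let the dial go before lifting the lid.
- lid (a joint): Opening angle of the lid in rad: 0 shut, 0.785 is 45 deg, end stop 1.75. Hinged along the box's rear top edge; its front rises and swings back. Stiff hinge: it stays at any angle where it is left and needs 7 to 11 N upward at the handle. Locked shut until the combination is dialled.
- lid_handle (a point): Middle of the lid's bow handle: round steel bar 10 diameter along the box's y, 80 clear between its posts, bar centre 34 above the lid's top face (29 clear below the bar), at x = -75, y = -60 from the box's origin, 174 above the worktop when shut; 175 from the hinge line along the lid. Axes: the lid's (the box's while shut).
- lid_hinge (a point): Point on the lid's hinge line (which runs along the box's y), middle of the box's rear top edge, 137 above the worktop, x = +100 from the box's origin. The lid turns about the box's +y axis as it opens.
- amber_bottle: Bystander: brown glass bottle, 72 diameter, 150 tall, beside the box. Origin: centre of its underside, as for all bystanders.
- wash_bottle: Bystander: white wash bottle with bent spout, 62 diameter, 176 tall, beside the box.
- jar: Bystander: white screw-cap jar, 56 diameter, 70 tall, at a front corner of the box.
- dish: Bystander: shallow glass dish, 90 diameter, 30 tall, at a front corner of the box.

How it is judged:
By the outcome, as a careful person would: the job done as asked, in the order asked, and still so for the second after the job is handed in, with the robot touching nothing.
It also fails if it takes over 58 s, if anything falls off the work surface, if the arm or the gripper's body presses on something with over 40 N, if the wrist force passes 120 N, or if a joint passes its speed limit or range.

### The arm

A 6-joint arm with a two-finger parallel gripper is mounted at the origin on the work surface. World frame = base frame: x ahead of the robot, y to its left, z up, the work surface at z = 0. Lengths are in mm, angles in rad, forces in N, time in s.
With the tool pointing down it reaches from about 300 to 775 mm from the base axis. Payload 14.6 kg.
Tool frame: the origin (TCP) lies on the centre line of the jaws, within the pads' length; the fingertips stand 8 mm ahead of it and the grasp point (between the pads) lies 11 mm behind it; z points along the fingers, y is the direction in which the jaws open and shut (so a half turn about z gives the same grasp; the last joint's range is limited). The gripper opens to 94 mm and grips with 3 to 60 N. Pads are 16 mm wide; open, the fingers measure 119 mm over their backs; the gripper's body (75 mm by 177 mm) begins 78 mm behind the grasp point.
Start: joints at [1.11, 0.3, 1.521, -0, 1.321, -0.067], TCP at [211.032, 507.893, 213.446] pointing down, gripper open.
Joint ranges: [-3.03, 3.03], [-0.79, 2.21], [0.23, 2.52], [-1.04, 4.18], [0, 3.07], [-2.55, 2.55]. Speed limits (rad/s): [2.22, 2.22, 2.57, 3.14, 3.14, 3.14].

### API

Orientations are given as [roll, pitch, yaw] about the fixed x, y, z axes, in that order (R = Rz(yaw) Ry(pitch) Rx(roll)).
In Python, from cell import read_state, cams, manip gives the robot as it stands.
- The arm moves only by the shell command python3 -m handwheel 'ROWS' [OPENING] [FORCE]. ROWS is JSON, a list of rows, each a list of 4 numbers: the shift along the tool's x, y, z in m, then the turn about the tool's z in degrees. In form: [[dx, dy, dz, turn], ...]. A call has 1 to 5 rows; each row is the pose to reach, as a shift and turn from the pose measured when the call began, along the tool's axes at that moment; what a row does not reach only later rows make up. A row lasts 1/8 s, in which the tool goes at most 62.5 mm and 10.7 degrees, less where a joint would pass 70% of its speed; a pose out of reach is approached as far as the arm can. A call with a gripper value outside its range is refused whole. OPENING is the closure, from 0 (fully open) to 1 (shut), set as the call begins (- or left out, the last holds). The fingers move at their own pace and stop on an object; FORCE is the grip in N (left out, the last holds). Time passes only in rows, so rows that repeat a pose let the fingers close. It gives the time, the measured TCP pose, the force and the opening at its end, in the units of the state.
- read_state(): the state, without advancing time (a new reading comes with each control period).
- cams.camera(name): name is "scene" or "top"; returns the picture (400x640x3 uint8, red, green, blue); there is no depth.
- cams.get_calibration(name): a dict with "vertical_fov" (degrees; the focal length in pixels is half the picture's height over the tangent of half this angle, whatever the lens; pixels are square), "cx", "cy" (the principal point, pixels), "R" (3x3) and "t" (3): a world point X has camera coordinates R X + t. Camera axes: x right, y down, z forward; pixel columns grow to the right and rows downward; lengths in mm; the calibration is good to about 2 mm. A picture is of the moment at which its call begins. get_calibration takes no time and is no camera call.
- manip.sign_off(): hands the job in, once; it reports no verdict.
The state is a dict: "clock": time; "joints": joint angles; "qd": joint speeds; "effort": joint torques, N m; "eef_pos": TCP position; "eef_rot": TCP orientation; "wrist_force": force on the tool from outside, world axes, zero at the start; "moment": the same for the moment, N m; "finger_gap": finger opening in mm.
Only numpy, scipy, OpenCV 4.12 (cv2) and the standard library are available. Lean on these libraries where they do the work, as an engineer would, in place of code of your own. Each camera call takes 0.05 s, during which the arm holds its last target. There are 200 camera calls.

## Working session

There is one attempt and no reset: what is moved stays moved. The work goes in short steps, Python scripts to look and compute and a shell command to move; the robot and the scene stay as the last step left them, time stands still between calls to the robot, and variables do not carry over. Pictures are saved under pics/ and viewed, about 8 in all and at most 12, crops included, and the job is handed in when it is done.

```bash
mkdir -p pics; ls; python3 - <<'E'
from cell import read_state,cams
import cv2,numpy as np
print(read_state())
for n in("scene","top"):
    im=cams.camera(n); cv2.imwrite(f"pics/{n}0.png",im[:,:,::-1]); c=cams.get_calibration(n); print(n,c)
E
```

```text
pics
{'clock': 0.0, 'joints': array([ 1.11039266e+00,  3.00501661e-01,  1.52159764e+00,  1.47822397e-05,
        1.32072888e+00, -6.65894314e-02]), 'qd': array([ 0.00099471,  0.00082831, -0.00013264, -0.00073432,  0.00011634,
        0.0001674 ]), 'effort': array([-2.13575629e-03, -5.31803477e+01, -3.52739561e+01,  7.07559334e-02,
        2.43383349e-02, -8.02764430e-05]), 'eef_pos': array([210.91677783, 507.6603479 , 212.86256616]), 'eef_rot': array([-3.14036081e+00, -9.64990686e-05,  2.74777470e+00]), 'wrist_force': array([-0.09855379,  0.97598398,  0.6015361 ]), 'moment': array([ 0.00552506,  0.00311084, -0.00970004]), 'finger_gap': 93.84681716376886}
scene {'vertical_fov': 49.654212623304005, 'cx': 319.8560230142507, 'cy': 200.21091713221986, 'R': array([[ 0.8541532 ,  0.52000437,  0.00421614],
       [ 0.34872276, -0.5667559 , -0.74644503],
       [-0.38576515,  0.63904867, -0.66543373]]), 't': array([-486.02637033,  -90.16242411, 1354.78408577])}
top {'vertical_fov': 51.70951761276784, 'cx': 321.471574834581, 'cy': 205.1584461393554, 'R': array([[ 0.0182246 , -0.99945291,  0.02759959],
       [-0.98944237, -0.0219978 , -0.14324765],
       [ 0.14377641, -0.02469757, -0.98930196]]), 't': array([  6.97070165, 538.26055196, 949.55846474])}
```

View pics/top0.png

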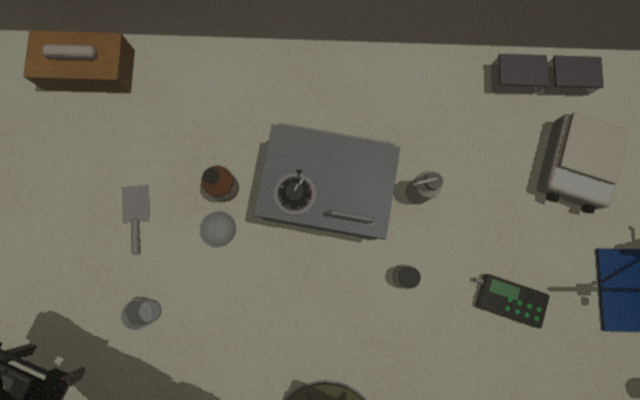

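View pics/scene0.png

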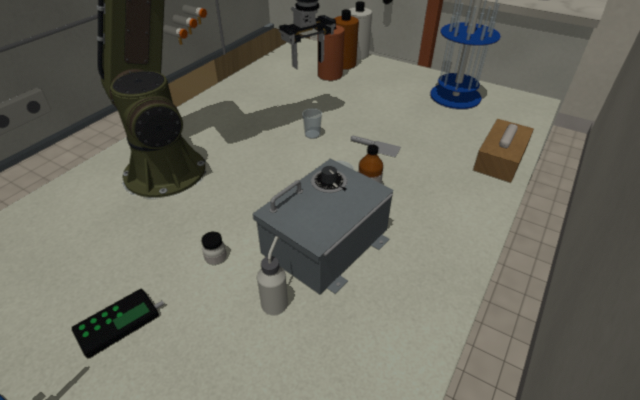

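The top view shows the box: dial at about (295,192), handle about (350,216), corners about (275,125), (399,147), (386,238), (257,218). The jar is at (406,277) and the dish at (218,229). I'll enlarge the box.

```bash
python3 - <<'E'
import cv2,numpy as np
a=cv2.imread("pics/top0.png")[115:250,245:410]; a=cv2.resize(a,None,fx=4,fy=4,interpolation=cv2.INTER_CUBIC)
a=np.clip(a.astype(float)*1.5,0,255).astype(np.uint8)
b=cv2.imread("pics/top0.png")[165:220,267:322]; b=cv2.resize(b,None,fx=10,fy=10,interpolation=cv2.INTER_CUBIC)
b=np.clip(b.astype(float)*1.5,0,255).astype(np.uint8)
cv2.imwrite("pics/a.png",a);cv2.imwrite("pics/b.png",b)
E
```

```text
(no output)
```

View pics/a.png

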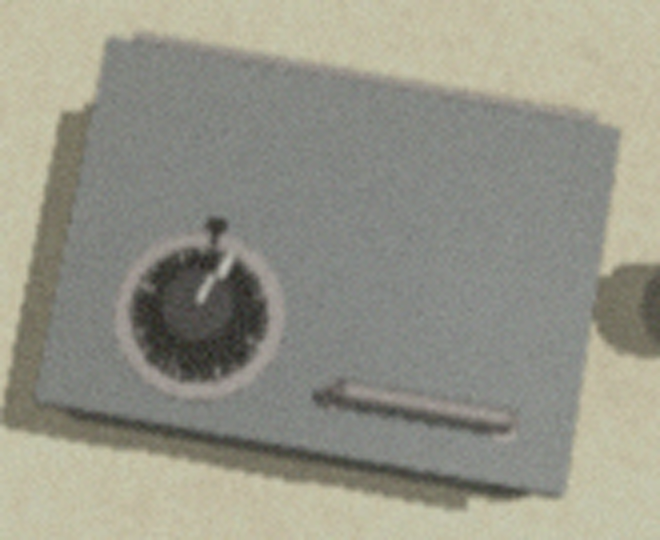

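View pics/b.png

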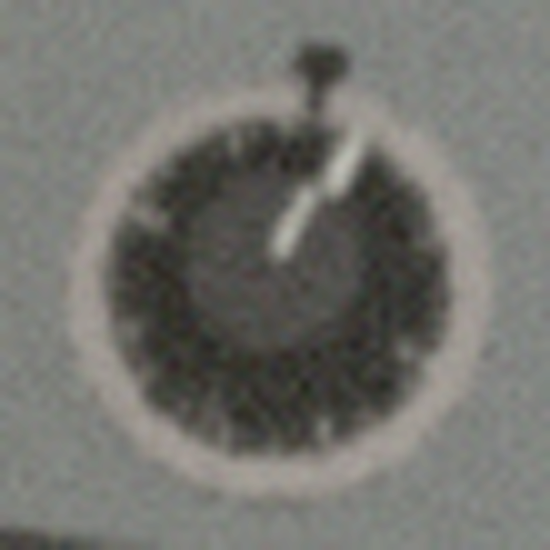

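The crops show lid corners (crop a) at (108,38), (620,128), (563,495), (38,402), with the handle bar from (325,394) to (515,422). In crop b, the index mark is at (321,60), the disc centre is about (279,287), and the zero bar runs from (280,255) to (357,138). I'll fit the box pose.

```bash
cat >h.py <<'E'
import numpy as np
from cell import cams,read_state
from scipy.spatial.transform import Rotation as Ro
def proj(n,X):
    c=cams.get_calibration(n); f=200/np.tan(np.radians(c["vertical_fov"]/2))
    p=np.asarray(X)@c["R"].T+c["t"]; return f*p[:,:2]/p[:,2:]+[c["cx"],c["cy"]]
def ray(n,uv,z):
    c=cams.get_calibration(n); f=200/np.tan(np.radians(c["vertical_fov"]/2))
    d=c["R"].T@np.array([(uv[0]-c["cx"])/f,(uv[1]-c["cy"])/f,1]); o=-c["R"].T@c["t"]; return o+d*(z-o[2])/d[2]
def box(p,L):
    c,s=np.cos(p[2]),np.sin(p[2]); L=np.asarray(L,float); return np.c_[p[0]+c*L[:,0]-s*L[:,1],p[1]+s*L[:,0]+c*L[:,1],L[:,2]]
E
python3 - <<'E'
from h import *
from scipy.optimize import least_squares
ca=np.array([[108,38],[620,128],[563,495],[38,402],[420,406]]); ua=(ca+.5)/4-.5+[245,115]
cb=np.array([[321,62],[279,287]]); ub=(cb+.5)/10-.5+[267,165]
L=[[100,140,140],[100,-140,140],[-100,-140,140],[-100,140,140],[-75,-60,174],[1,65,140],[-45,65,146]]
u=np.r_[ua,ub]
r=least_squares(lambda p:(proj("top",box(p,L))-u).ravel(),[500,0,-.1],x_scale=[1,1,.01],loss="soft_l1")
p=r.x;print(p,np.round(r.fun.reshape(-1,2),1))
print(proj("scene",box(p,L)).round(0))
# scale/handle check
for k,l in enumerate(L): print(np.round(ray("top",u[k],l[2])-box(p,[l])[0],1))
D=box(p,[[-45,65,146]])[0];e=ray("top",(np.array([357,136])+.5)/10-.5+[267,165],146)-D
a=np.arctan2(e[1],e[0]);print("zero",e,"dial",p[2]-a)
print("knob",box(p,[[-45,65,163]]),"handle",box(p,[[-75,-60,174]]),"hinge",box(p,[[100,0,137]]))
for n,uv,z in(("jar",(406,272),70),("dish",(218,229),20),("amber",(211,174),150),("wash",(429,180),120)):print(n,ray("top",uv,z).round())
E
```

```text
[ 5.80023312e+02  7.94420836e+00 -1.58392155e-01] [[ 1.4  0.1]
 [-1.5  0.3]
 [-1.2 -2.1]
 [ 0.8 -2.2]
 [ 1.1  0.2]
 [-0.4  2.8]
 [-0.2  0.5]]
[[393. 190.]
 [320. 256.]
 [255. 213.]
 [330. 159.]
 [285. 190.]
 [343. 188.]
 [329. 179.]]
[0.2 3.  0. ]
[ 0.7 -3.4  0. ]
[-4.4 -2.6  0. ]
[-4.7  1.4  0. ]
[0.3 2.3 0. ]
[ 6.3 -0.7  0. ]
[ 1.  -0.5  0. ]
zero [ 34.29287991 -16.31132133   0.        ] dial 0.2855843202625909
knob [[545.83910914  79.22843035 163.        ]] handle [[496.49830751 -39.47491962 174.        ]] hinge [[678.77152818  -7.82886096 137.        ]]
jar [ 384. -177.   70.]
dish [477. 265.  20.]
amber [584. 257. 150.]
wash [ 588. -219.  120.]
```

```bash
cat >>h.py <<'E'
def go(x,y,z,yawdeg):
    s=read_state(); R=Ro.from_euler("xyz",s["eef_rot"]); d=R.inv().apply(np.array([x,y,z])-s["eef_pos"])/1000
    t=(np.degrees(s["eef_rot"][2])-yawdeg+180)%360-180
    print("t",s["clock"],"pos",s["eef_pos"].round(1),"yaw",np.degrees(s["eef_rot"][2]).round(1),"F",s["wrist_force"].round(1),"gap",round(s["finger_gap"],1),"| shift",d.round(4),"turn",round(t,1))
E
python3 -c "
from h import *
go(546.2,79,213,80.9)"
```

```text
t 0.1 pos [210.9 507.7 212.9] yaw 157.4 F [-0.3 -1.1  0.4] gap 93.7 | shift [-4.741e-01 -2.673e-01  2.000e-04] turn 76.5
```

```bash
python3 -m handwheel '[[-0.04,-0.02,0,8],[-0.09,-0.05,0,17],[-0.14,-0.08,0,26],[-0.19,-0.107,0,35],[-0.24,-0.135,0,44]]' 0 15; python3 -c "
from h import *
go(546.2,79,213,80.9)"
```

```text
clock: 0.72
eef_pos: [381.6, 289.3, 213.0]
eef_rot: [-3.141, 0.001, 1.975]
wrist_force: [1.2, 1.5, 0.3]
finger_gap: 94.1
t 0.725 pos [381.6 289.3 213. ] yaw 113.1 F [1.2 1.5 0.3] gap 94.1 | shift [-2.581e-01  6.870e-02  1.000e-04] turn 32.2
```

```bash
python3 -m handwheel '[[-0.052,0.014,0,7],[-0.104,0.028,0,14],[-0.156,0.042,0,21],[-0.208,0.056,0,28],[-0.258,0.0687,0,32.2]]'; python3 -m handwheel '[[0,0,0,0]]'; python3 - <<'E'
from h import *
import cv2
go(546.2,79,158,80.9)
im=cams.camera("scene")[:,:,::-1]
cv2.imwrite("pics/s1.png",cv2.resize(im[60:260,220:440],None,fx=3,fy=3,interpolation=cv2.INTER_CUBIC))
E
```

```text
clock: 1.35
eef_pos: [547.0, 77.5, 212.8]
eef_rot: [-3.141, 0.001, 1.409]
wrist_force: [-0.3, 1.0, -0.4]
finger_gap: 93.7
clock: 1.48
eef_pos: [547.9, 75.0, 212.0]
eef_rot: [-3.14, 0.002, 1.405]
wrist_force: [-0.8, 0.4, 0.1]
finger_gap: 94.2
t 1.475 pos [547.9  75.  212. ] yaw 80.5 F [-0.8  0.4  0.1] gap 94.2 | shift [ 0.0037 -0.0023  0.054 ] turn -0.4
```

View pics/s1.png

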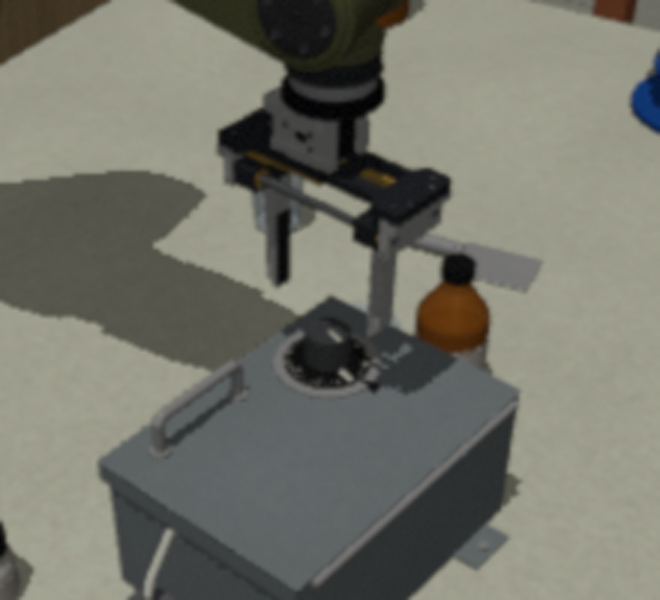

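Fingers straddle the knob: tips at crop px (280,285) and (378,330), with the knob top at (328,325) between them. Descending.

```bash
python3 -m handwheel '[[0.0037,-0.0023,0.014,-0.4],[0.0037,-0.0023,0.03,-0.4],[0.0037,-0.0023,0.042,-0.4],[0.0037,-0.0023,0.05,-0.4],[0.0037,-0.0023,0.053,-0.4]]';python3 -m handwheel '[[0,0,0,0],[0,0,0,0]]'; python3 -c "
from h import *
go(546.2,79,158,80.9)"
```

```text
clock: 2.15
eef_pos: [545.2, 80.4, 158.6]
eef_rot: [-3.139, 0.002, 1.414]
wrist_force: [-1.0, 0.2, 0.4]
finger_gap: 94.1
clock: 2.4
eef_pos: [545.4, 80.4, 158.9]
eef_rot: [-3.14, 0.001, 1.414]
wrist_force: [-0.6, -0.7, -0.0]
finger_gap: 94.1
t 2.4 pos [545.4  80.4 158.9] yaw 81.0 F [-0.6 -0.7 -0. ] gap 94.1 | shift [-0.0013  0.001   0.0009] turn 0.1
```

```bash
python3 -m handwheel '[[-0.0013,0.001,0.0005,0],[-0.0013,0.001,0.0005,0],[-0.0013,0.001,0.0005,0],[-0.0013,0.001,0.0005,0],[-0.0013,0.001,0.0005,0]]' 1 15; python3 -m handwheel '[[0,0,0,0],[0,0,0,0],[0,0,0,0]]'; python3 -c "
from h import *
go(546.2,79,158,80.9)"
```

```text
clock: 3.02
eef_pos: [546.2, 78.9, 158.5]
eef_rot: [-3.14, 0.001, 1.414]
wrist_force: [0.1, -0.0, 0.1]
finger_gap: 47.6
clock: 3.4
eef_pos: [545.9, 79.0, 158.4]
eef_rot: [-3.139, 0.001, 1.414]
wrist_force: [-6.1, -0.5, 2.9]
finger_gap: 38.1
t 3.4 pos [545.9  79.  158.4] yaw 81.0 F [-6.1 -0.5  2.9] gap 38.1 | shift [0.     0.0003 0.0004] turn 0.1
```

```bash
python3 -m handwheel '[[0,-0.0005,0,3],[0,-0.0005,0,8],[0,-0.0005,0,13],[0,-0.0005,0,18],[0,-0.0005,0,22]]'; python3 -c "
from h import *
go(546,79,158.4,81-46.6)"
```

```text
clock: 4.03
eef_pos: [545.5, 79.1, 158.5]
eef_rot: [-3.14, 0.002, 1.028]
wrist_force: [-1.7, 0.4, 1.3]
finger_gap: 37.5
t 4.025 pos [545.5  79.1 158.5] yaw 58.9 F [-1.7  0.4  1.3] gap 37.5 | shift [0.0001 0.0005 0.0001] turn 24.5
```

```bash
python3 -m handwheel '[[0,0,0,7],[0,0,0,14],[0,0,0,19],[0,0,0,23],[0,0,0,24.3]]'; python3 -m handwheel '[[0,0,0,0]]'; python3 - <<'E'
from h import *
import cv2
go(545.6,79,158.4,81-46.6)
cv2.imwrite("pics/s2.png",cv2.resize(cams.camera("scene")[150:205,295:365,::-1],None,fx=8,fy=8,interpolation=cv2.INTER_CUBIC))
E
```

```text
clock: 4.65
eef_pos: [545.3, 79.4, 158.5]
eef_rot: [-3.14, 0.003, 0.603]
wrist_force: [-5.3, 2.0, 2.9]
finger_gap: 37.4
clock: 4.78
eef_pos: [545.2, 79.4, 158.5]
eef_rot: [-3.14, 0.003, 0.603]
wrist_force: [-1.9, -0.8, 1.3]
finger_gap: 37.8
t 4.775 pos [545.2  79.4 158.5] yaw 34.5 F [-1.9 -0.8  1.3] gap 37.8 | shift [0.0001 0.0005 0.0001] turn 0.1
```

View pics/s2.png

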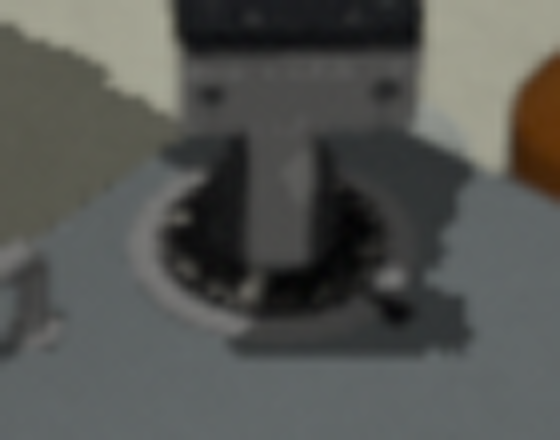

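The view shows a bright bar end at crop (250,290) beneath the finger, and the index at (395,305). I'll compare that with the prediction for 1.10.

```bash
python3 - <<'E'
from h import *
D=np.array([546,79,146])
for d in(.9,1.0,1.1,1.2,1.3):
    for r in(28,36):
        a=-.158-d; print(d,r,((proj("scene",[D+[r*np.cos(a),r*np.sin(a),0]])[0]-[295,150]+.5)*8-.5).round())
E
```

```text
0.9 28 [270. 293.]
0.9 36 [270. 310.]
1.0 28 [261. 293.]
1.0 36 [258. 309.]
1.1 28 [252. 291.]
1.1 36 [247. 308.]
1.2 28 [244. 290.]
1.2 36 [235. 305.]
1.3 28 [235. 288.]
1.3 36 [225. 303.]
```

That matches 1.10. Next, left to −0.314, so the target yaw is 115.4° (turn −80.9°).

```bash
python3 -m handwheel '[[0,0.0003,0,-5],[0,0.0003,0,-13],[0,0.0003,0,-21],[0,0.0003,0,-29],[0,0.0003,0,-35]]'; python3 -c "
from h import *
go(545.6,79.2,158.4,115.4)"
```

```text
clock: 5.45
eef_pos: [545.7, 79.1, 158.5]
eef_rot: [-3.139, 0.001, 1.218]
wrist_force: [-0.9, 0.0, 0.6]
finger_gap: 37.6
t 5.45 pos [545.7  79.1 158.5] yaw 69.8 F [-0.9  0.   0.6] gap 37.6 | shift [ 0.0001 -0.0001  0.0001] turn -45.6
```

```bash
python3 -m handwheel '[[0,0,0,-8],[0,0,0,-16],[0,0,0,-24],[0,0,0,-31],[0,0,0,-36]]'; python3 -c "
from h import *
go(545.6,79.2,158.4,115.4)"
```

```text
clock: 6.08
eef_pos: [546.2, 79.0, 158.5]
eef_rot: [-3.14, 0.0, 1.85]
wrist_force: [2.5, 0.8, -1.7]
finger_gap: 37.7
t 6.075 pos [546.2  79.  158.5] yaw 106.0 F [ 2.5  0.8 -1.7] gap 37.7 | shift [ 0.0003 -0.0005  0.0001] turn -9.4
```

```bash
python3 -m handwheel '[[0,0,0,-5],[0,0,0,-8],[0,0,0,-9.4],[0,0,0,-9.4]]'; python3 -c "
from h import *
go(545.6,79.2,158.4,79.4)"
```

```text
clock: 6.58
eef_pos: [546.4, 79.1, 158.5]
eef_rot: [-3.141, 0.0, 2.014]
wrist_force: [0.6, 2.4, -0.0]
finger_gap: 37.5
t 6.575 pos [546.4  79.1 158.5] yaw 115.4 F [ 0.6  2.4 -0. ] gap 37.5 | shift [ 0.0005 -0.0007  0.0001] turn 36.0
```

```bash
python3 -m handwheel '[[0,0,0,5],[0,0,0,12],[0,0,0,19],[0,0,0,26],[0,0,0,31]]'; python3 -c "
from h import *
go(545.6,79.2,158.4,79.4)"
```

```text
clock: 7.2
eef_pos: [546.0, 79.0, 158.4]
eef_rot: [-3.14, 0.001, 1.469]
wrist_force: [-4.1, 1.2, 2.7]
finger_gap: 37.6
t 7.2 pos [546.   79.  158.4] yaw 84.1 F [-4.1  1.2  2.7] gap 37.6 | shift [ 0.0001 -0.0004  0.    ] turn 4.7
```

```bash
python3 -m handwheel '[[0,0,0,3],[0,0,0,4.7],[0,0,0,4.7],[0,0,0,4.7]]'; python3 -m handwheel '[[0,0,0,0],[0,0,0,0],[0,0,0,0],[0,0,0,0],[0,0,0,0]]' 0.3;  python3 -m handwheel '[[0,0,-0.02,0],[0,0,-0.04,0],[0,0,-0.06,0],[0,0,-0.07,0],[0,0,-0.07,0]]'; python3 - <<'E'
from h import *
import cv2
# above handle; bar 496.5,-39.5,174
go(496.5,-39.5,228,80.9)
cv2.imwrite("pics/s3.png",cv2.resize(cams.camera("scene")[140:225,260:375,::-1],None,fx=6,fy=6,interpolation=cv2.INTER_CUBIC))
D=np.array([546,79,146])
for d in(.1,.314,.5):
    a=-.158-d; print(d,((proj("scene",[D+[36*np.cos(a),36*np.sin(a),0]])[0]-[260,140]+.5)*6-.5).round())
print("handle",((proj("scene",box([580,7.9,-.158],[[-75,-60,174],[-75,-20,174],[-75,-100,174]]))-[260,140]+.5)*6-.5).round())
E
```

```text
clock: 7.7
eef_pos: [545.9, 79.0, 158.5]
eef_rot: [-3.14, 0.001, 1.387]
wrist_force: [-5.1, 0.5, 2.7]
finger_gap: 37.6
clock: 8.32
eef_pos: [545.9, 79.0, 158.5]
eef_rot: [-3.14, 0.001, 1.387]
wrist_force: [0.0, -0.4, 0.3]
finger_gap: 65.8
clock: 8.95
eef_pos: [546.2, 79.1, 228.7]
eef_rot: [-3.14, 0.001, 1.387]
wrist_force: [0.6, -0.2, -0.1]
finger_gap: 66.1
t 8.95 pos [546.2  79.1 228.7] yaw 79.5 F [ 0.6 -0.2 -0.1] gap 66.1 | shift [-0.1256 -0.0272  0.0008] turn -1.4
0.1 [475. 277.]
0.314 [460. 284.]
0.5 [446. 289.]
handle [[154. 302.]
 [223. 253.]
 [ 82. 353.]]
```

View pics/s3.png

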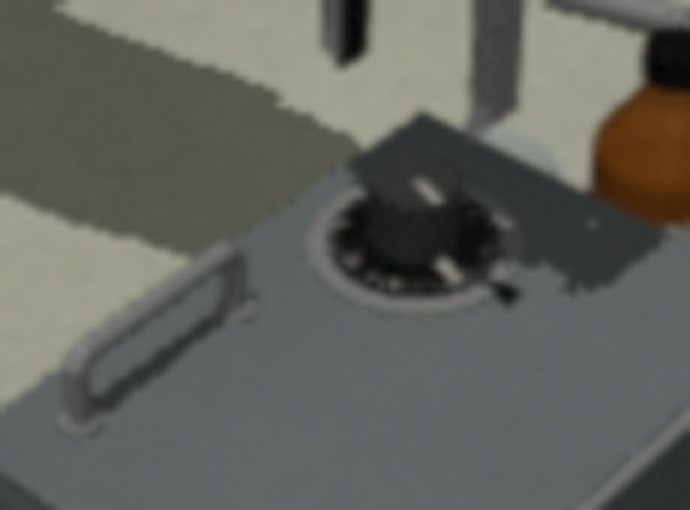

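The zero bar's end is at crop (458,280), which matches 0.314 (460,284). The handle's mid is at (155,300), which matches the model (154,302). Moving to the handle.

```bash
python3 -m handwheel '[[-0.03,-0.007,0,-1.4],[-0.065,-0.014,0,-1.4],[-0.1,-0.022,0,-1.4],[-0.12,-0.026,0,-1.4],[-0.1256,-0.0272,0,-1.4]]'; python3 -m handwheel '[[0,0,0,0]]'; python3 -c "
from h import *
go(496.5,-39.5,163,80.9)"
```

```text
clock: 9.62
eef_pos: [495.8, -40.2, 227.5]
eef_rot: [-3.138, 0.001, 1.411]
wrist_force: [0.4, 0.7, 0.5]
finger_gap: 65.8
clock: 9.75
eef_pos: [495.8, -40.0, 227.1]
eef_rot: [-3.138, 0.001, 1.41]
wrist_force: [-0.1, -0.1, -0.5]
finger_gap: 65.7
t 9.75 pos [495.8 -40.  227.1] yaw 80.8 F [-0.1 -0.1 -0.5] gap 65.7 | shift [0.0007 0.0008 0.0641] turn -0.1
```

```bash
python3 -m handwheel '[[0.0007,0.0008,0.015,0],[0.0007,0.0008,0.035,0],[0.0007,0.0008,0.05,0],[0.0007,0.0008,0.06,0],[0.0007,0.0008,0.064,0]]'; python3 -m handwheel '[[0,0,0,0],[0,0,0,0],[0,0,0,0],[0,0,0,0],[0,0,0,0]]' 1 25; python3 -m handwheel '[[0,0,0,0],[0,0,0,0]]'; python3 -c "
from h import *
go(496.5,-39.5,163,80.9)"
```

```text
clock: 10.38
eef_pos: [496.4, -39.3, 162.5]
eef_rot: [-3.137, 0.001, 1.41]
wrist_force: [0.3, 0.1, 0.3]
finger_gap: 65.7
clock: 11.0
eef_pos: [496.4, -39.3, 162.6]
eef_rot: [-3.137, 0.001, 1.41]
wrist_force: [-0.3, 0.3, -0.8]
finger_gap: 19.4
clock: 11.25
eef_pos: [496.6, -39.4, 162.7]
eef_rot: [-3.138, 0.001, 1.41]
wrist_force: [2.4, -0.3, -1.1]
finger_gap: 8.9
t 11.25 pos [496.6 -39.4 162.7] yaw 80.8 F [ 2.4 -0.3 -1.1] gap 8.9 | shift [-0.0002 -0.0001 -0.0003] turn -0.1
```

```bash
python3 -m handwheel '[[0,0.0005,-0.002,0],[0,0.001,-0.004,0],[0,0.001,-0.004,0]]'; python3 -c "
from h import *
go(496.6,-39.4,162.7,80.8)"
```

```text
clock: 11.62
eef_pos: [497.4, -39.5, 166.4]
eef_rot: [-3.137, 0.001, 1.41]
wrist_force: [2.2, -0.7, -9.8]
finger_gap: 9.0
t 11.625 pos [497.4 -39.5 166.4] yaw 80.8 F [ 2.2 -0.7 -9.8] gap 9.0 | shift [-0.     -0.0008  0.0037] turn 0.0
```

```bash
python3 -m handwheel '[[0,0.0031,-0.0114,0],[0,0.0083,-0.0261,0],[0,0.0147,-0.0403,0],[0,0.0224,-0.0539,0],[0,0.0224,-0.0539,0]]'; python3 - <<'E'
from h import *
import cv2
go(496.6,-39.4,162.7,80.8)
cv2.imwrite("pics/s4.png",cv2.resize(cams.camera("scene")[60:300,200:440,::-1],None,fx=2.4,fy=2.4,interpolation=cv2.INTER_CUBIC))
E
```

```text
clock: 12.25
eef_pos: [520.2, -43.1, 222.8]
eef_rot: [-3.138, 0.001, 1.41]
wrist_force: [-8.7, 1.2, 5.9]
finger_gap: 8.8
t 12.25 pos [520.2 -43.1 222.8] yaw 80.8 F [-8.7  1.2  5.9] gap 8.8 | shift [-0.     -0.0237  0.0602] turn 0.0
```

View pics/s4.png

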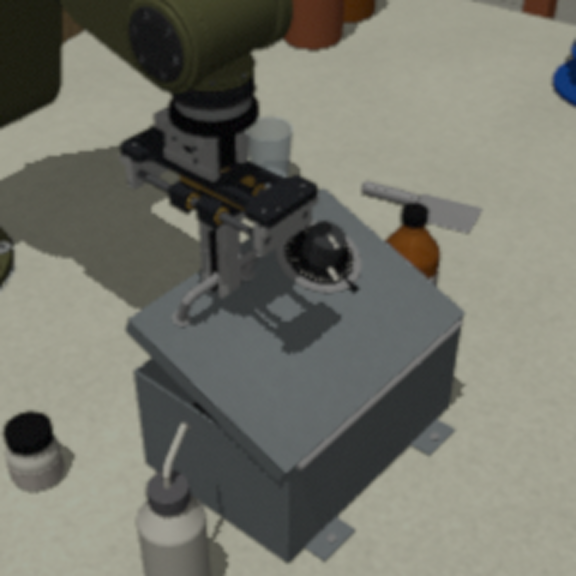

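The lid is unlocked and about 20° open with the bar held (crop (210,290)), and the bystanders are undisturbed. Continuing the arc.

```bash
python3 -m handwheel '[[0,0.0081,-0.0104,0],[0,0.018,-0.0224,0],[0,0.029,-0.0336,0],[0,0.0408,-0.0437,0],[0,0.0408,-0.0437,0]]'; python3 -c "
from h import *
go(496.6,-39.4,162.7,80.8)"
```

```text
clock: 12.92
eef_pos: [561.2, -49.6, 270.0]
eef_rot: [-3.142, 0.001, 1.41]
wrist_force: [-8.2, 1.5, 11.3]
finger_gap: 9.2
t 12.925 pos [561.2 -49.6 270. ] yaw 80.8 F [-8.2  1.5 11.3] gap 9.2 | shift [-1.000e-04 -6.540e-02  1.073e-01] turn 0.0
```

```bash
python3 -m handwheel '[[0,0.0125,-0.0097,0],[0,0.0256,-0.018,0],[0,0.0395,-0.025,0],[0,0.050,-0.030,0],[0,0.050,-0.030,0]]'; python3 -m handwheel '[[0,0,0,0]]'; python3 - <<'E'
from h import *
import cv2
go(496.6,-39.4,162.7,80.8)
cv2.imwrite("pics/s5.png",cv2.resize(cams.camera("scene")[60:300,200:440,::-1],None,fx=2.4,fy=2.4,interpolation=cv2.INTER_CUBIC))
E
```

```text
clock: 13.55
eef_pos: [611.4, -57.6, 299.7]
eef_rot: [3.141, 0.001, 1.411]
wrist_force: [9.2, -0.8, -16.6]
finger_gap: 8.6
clock: 13.68
eef_pos: [611.5, -57.6, 299.6]
eef_rot: [3.141, 0.001, 1.411]
wrist_force: [-0.3, 0.2, -12.2]
finger_gap: 9.2
t 13.675 pos [611.5 -57.6 299.6] yaw 80.8 F [ -0.3   0.2 -12.2] gap 9.2 | shift [-0.0002 -0.1164  0.1369] turn 0.0
```

View pics/s5.png

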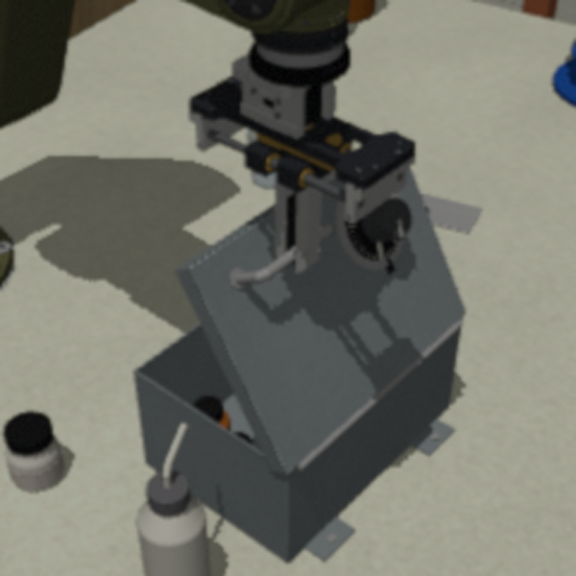

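The lid is about 58° open with the bar still held at crop (290,260). I'll release partially and withdraw upward.

```bash
python3 -m handwheel '[[0,0,0,0],[0,0,0,0],[0,0,0,0]]' 0.76; python3 -m handwheel '[[0,0,-0.01,0],[0,0,-0.03,0],[0,0,-0.05,0],[0,0,-0.07,0],[0,0,-0.085,0]]'; python3 -m handwheel '[[0,0,-0.01,0],[-0.03,0.0,-0.02,0],[-0.03,0.0,-0.02,0]]';  python3 - <<'E'
from h import *
import cv2
go(611,-57,299,80.8)
cv2.imwrite("pics/s6.png",cv2.resize(cams.camera("scene")[60:340,180:440,::-1],None,fx=2.1,fy=2.1,interpolation=cv2.INTER_CUBIC))
t=cams.camera("top"); cv2.imwrite("pics/t6.png",t[:,:,::-1]); 
H=np.array([580,7.9]);
for th in(45,50,55,60,65):
    s,c=np.sin(np.radians(th)),np.cos(np.radians(th))
    L=[[100-203*c,y,137+203*s] for y in(143,-143)]
    print(th,((proj("scene",box([580,7.9,-.158],L))-[180,60]+.5)*2.1-.5).round().tolist())
E
```

```text
clock: 14.1
eef_pos: [611.5, -57.6, 300.8]
eef_rot: [3.139, 0.001, 1.411]
wrist_force: [0.4, 0.9, 0.6]
finger_gap: 22.6
clock: 14.72
eef_pos: [611.3, -57.5, 387.5]
eef_rot: [3.138, 0.001, 1.411]
wrist_force: [-0.7, 0.9, 0.8]
finger_gap: 22.5
clock: 15.1
eef_pos: [606.3, -88.4, 408.3]
eef_rot: [3.137, 0.001, 1.409]
wrist_force: [0.3, 0.4, 0.6]
finger_gap: 22.1
t 15.1 pos [606.3 -88.4 408.3] yaw 80.7 F [0.3 0.4 0.6] gap 22.1 | shift [ 0.0318 -0.001   0.1092] turn -0.1
45 [[358.0, 129.0], [181.0, 245.0]]
50 [[368.0, 123.0], [189.0, 241.0]]
55 [[378.0, 119.0], [199.0, 238.0]]
60 [[390.0, 116.0], [210.0, 237.0]]
65 [[402.0, 115.0], [221.0, 237.0]]
```

View pics/s6.png

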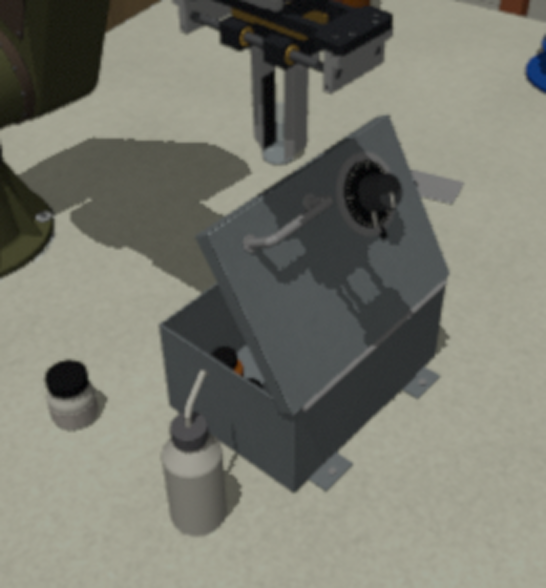

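View pics/t6.png

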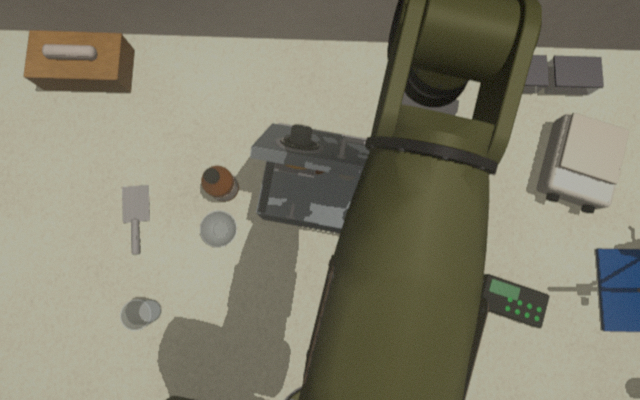

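The lid stands free, with corners at crop (388,116) and (200,237), which puts it at about 55–60°. The amber bottle (218,181) and dish (218,229) haven't moved in the top view. The jar and wash bottle stand as before in the scene view. Signing off.

```bash
python3 -c "
from cell import manip
print(manip.sign_off())"
```

```text
the job is handed in; nothing more can be done
None
```

The box is open: I dialled the combination, raised the lid, and handed the job in at about 15 s on the clock.

- **Dial:** It started at about +0.29 rad. I turned it right to 1.10, left to −0.31 and right to +0.31. Pictures confirmed the first and last stops. I checked the middle stop only by the wrist angle. The lid then opened on the first try.
- **Lid:** I let go of the dial, gripped the handle and lifted the lid along its arc. The last scene picture shows it standing by itself at about 55–60°, with the gripper clear of it and the wrist force near zero.
- **Bystanders:** The amber bottle and dish haven't moved in the last top picture. The arm hid the jar and wash bottle there, so I checked those two only in the scene picture, where they stand as before.
- **Mismatches:** The lid measured about 5 mm larger each way than the stated box size. The handle's arc ran a few mm outside the one I computed. Neither affected the job, and the largest force I read was about 19 N.

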